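# Check a spindle thread with a pitch comb and hang the comb on its anti-lift peg

## Robot

A 6-joint arm with a two-finger parallel gripper is mounted at the origin on the work surface; the furniture and walls round the work are solid. World frame = base frame: x ahead of the robot, y to its left, z up, the work surface at z = 0. Lengths are in m, angles in rad, forces in N, time in s.
With the tool pointing down it reaches from about 0.35 to 0.975 m from the base axis. Payload 7.1 kg.
Tool frame: the origin (TCP) lies on the centre line of the jaws, within the pads' length; the fingertips stand 17 mm ahead of it and the grasp point (between the pads) lies 2 mm behind it; z points along the fingers, y is the line along which they close (so a half turn about z gives the same grasp; the last joint's range is limited). The gripper opens to 88 mm and grips with 3 to 60 N. Pads are 20 mm wide; open, the fingers measure 115 mm over their backs; the gripper's body (75 mm by 178 mm) begins 61 mm behind the grasp point.
Start: joints at [1.19, 0.423, 1.63, -0, 1.089, -0.019], TCP at [0.221, 0.585, 0.24] pointing down, gripper open.
Joint ranges: [-3, 3], [-0.9, 2.11], [0.09, 2.58], [-1.31, 4.45], [0.11, 2.69], [-2.54, 2.54]. Speed limits (rad/s): [2.39, 2.39, 3.01, 3.14, 3.14, 3.14].

## Interface

Orientations are given as a unit quaternion [x, y, z, w].
In Python, from station import robot, camera, camera_info gives the robot as it stands.
- The arm moves only by the tool apply_moves, never from a script. Its argument "steps" is a list of rows, each an object with "dr": the turn, a rotation vector about the tool's x, y, z in degrees, a list of three; "travel": the shift along the tool's x, y, z in mm, a list of three; "gripper": the closure, from 0 (fully open) to 1 (shut). A call has 1 to 20 rows; each row shifts and turns the commanded pose from where the row before left it, along the tool's axes as they then stand; what a row does not reach is not made up. A row lasts 1/8 s, in which the tool goes at most 62.5 mm and 10.7 degrees, less where a joint would pass 70% of its speed; a pose out of reach is approached as far as the arm can. A call is refused whole if a number of a shift passes 62.5 or a number of a turn 10.7, either way. A call with a gripper value outside its range is refused whole. The fingers move at their own pace and stop on an object; "newtons" is the grip in N (left out, the last holds). Time passes only in rows, so rows that do not move let the fingers close. It gives the time, the measured TCP pose, the force, the opening and the grip force at its end, in the units of the state.
- robot.get_state(): the state, without advancing time (a new reading comes with each control period).
- camera(name): name is "scene" or "top" or "wrist"; returns (picture, depth): 480x640x3 uint8, red, green, blue; 480x640 float32, m along the optical axis (not along the pixel's ray), 0 where there is no reading.
- camera_info(name): a dict with "fov_y" (degrees; the focal length in pixels is half the picture's height over the tangent of half this angle, whatever the lens; pixels are square), "cx", "cy" (the principal point, pixels), "extrinsics" (4x4, takes a point from camera to world coordinates). Camera axes: x right, y down, z forward; pixel columns grow to the right and rows downward; lengths in m; the calibration is good to about 2 mm. The wrist camera is an equidistant fisheye: a pixel r from the principal point sees the ray r / f radians off the axis. A picture is of the moment at which its call begins: read the wrist's pose just before it. camera_info takes no time and is no camera call; for the wrist camera it gives the pose at the moment of the call.
- robot.close_job(): hands the job in; it is judged then, once.
The state is a dict: "t": time; "joint_positions": joint angles; "joint_velocities": joint speeds; "joint_efforts": joint torques, N m; "eef_pos": TCP position; "tcp_rot": TCP orientation; "force": force on the tool from outside, world axes, zero at the start; "wrist_torque": the same for the moment, N m; "finger_gap": finger opening in m; "gripper_force": force on a finger pad.
Only numpy, scipy, OpenCV 4.12 (cv2) and the standard library are available. Lean on these libraries where they do the work, as an engineer would, in place of code of your own. Each camera call takes 0.05 s, during which the arm holds its last target. There are 200 camera calls.

## Task

Take the blue-handled pitch comb out of its wooden stand and set its teeth down into the thread of the sloping spindle, so that they are fully seated and lie flat along it, and keep it there for a second. Then hang the comb by its eye on the peg of the green stand: pass the eye over the peg's tip so that it lifts the red flap, carry on until the flap has dropped shut behind it, and leave the comb hanging still on the peg. Do not shift the concrete cylinders, the tin, the bowl or the soil cylinder.

Things in the scene. Friction and masses are not known exactly. Their poses are not given: they have to be found in the camera images.
- pitch_comb: loose steel pitch comb, about 160 g, 98 mm long (x), 117 mm tall (z), leaf 8 mm thick (y), the same from both sides. Origin at mid length at the level of the tooth tips; x along the teeth, z from the teeth to the grip. 9 teeth, pitch 10 mm, one at x = 0, others at +-10 .. +-40 mm, 5 mm high, tips 1.4 mm wide; solid leaf to z = 24 mm. Starts upright, teeth down, in the slot of the comb stand
- comb_eye (a point): centre of the comb's round eye (comb z = 54 mm): hole 44 mm in diameter, axis along comb y, rim 9 mm wide (62 mm outside), 8 mm thick
- comb_grip (a point): middle of the comb's blue block grip (comb z = 102 mm): 36 mm wide in comb x, 16 mm thick in y, from z = 83 to 117 mm, the comb's top. Held best with the fingers pointing along comb -z and closing along comb x
- comb_stand: fixed wooden block 150 x 60 x 30 mm (x, y, z), origin at the centre of its underside on the table; slot along its x in the top, 107 mm long, 11 mm wide, 22 mm deep. The comb stands on the slot's floor, 8 mm above the table, and is drawn straight up
- cradle: fixed grey cradle with the spindle, base 170 x 90 mm; origin at the centre of its underside. The spindle rises toward its +x (roughly away from the robot); its highest point is about 155 mm above the table. Cradle uprights are at x = +-66 mm, beyond the ends of the seated comb
- spindle: fixed threaded steel spindle sloping 30 degrees. Origin on its axis, mid length, 85 mm above the table; x along the axis (rising), z square to it, up and toward the robot. Crest radius 30, root 25 mm; rings at 10 mm pitch: grooves at x = 0, +-10 .. +-60 mm, 60 degree flanks. Comb seated: its origin 25 mm out on spindle z, axes along the spindle's
- peg_stand: fixed green stand, base 120 x 170 x 12 mm, origin at the centre of its underside. Upright 40 mm wide at y = -63 mm, 190 mm tall; from it a level peg, 12 mm in diameter, points along +y (roughly the robot's left): axis at x = 0, z = 155 mm, from y = -55 to the free tip at y = +75 mm. Nothing is above the peg
- peg_tip (a point): end of the peg's free tip, on its axis. Under it a 6 mm wide lug (stand y = 60 to 72 mm) reaches 16 mm below the peg's axis and carries the flap's hinge, 9 mm inward of the tip and 12 mm below the axis; the eye must pass round peg and lug
- peg_axis (a point): point on the peg's axis 65 mm inward of the tip, a good place for the comb; a hung eye has its centre 16 mm below the axis
- flap (a joint): angle of the red gravity flap: 0 = hanging down (shut); swings only inward, toward the upright, and up (positive, to 1.45 rad) and falls back by itself. 40 g, 16 mm wide, 4 mm thick. An eye pushed inward over the peg lifts it with the lower rim of its hole; it drops shut once the rim is about 35 mm past the hinge
- flap_lower_end (a point): lower end of the flap, 36 mm from its hinge; shut, it hangs 48 mm below the peg's axis, lower than the hole of the hung comb, and bars the way out
- cylinder_a: grey concrete test cylinder, 62 mm across, 132 mm tall, standing; origin at the centre of its underside
- cylinder_b: second grey concrete test cylinder, same size as cylinder_a; origin at the centre of its underside
- tin: small white lidded moisture tin, 55 mm across, 34 mm tall; origin at the centre of its underside
- bowl: white porcelain bowl of brown soil, 66 mm across, 35 mm tall; origin at the centre of its underside
- soil: reddish-brown soil cylinder, 92 mm across, 83 mm tall; origin at the centre of its underside
Not all that is in view belongs to the job. Of the things that look like the cradle, take the one that is nearest to the robot's base at the start.

How it is judged:
On the way, in this order (a step that is already met when the one before it is completed fails the run):
1. the comb is fully seated and flat in the spindle's thread for 0.6 s (z of pitch_comb in the frame of spindle between 0.02 and 0.0268 m and y of pitch_comb in the frame of spindle between -0.004 and 0.004 m and x of pitch_comb in the frame of spindle between -0.025 and 0.025 m and angle between the x axis of pitch_comb and the x axis of spindle, either way round below 0.035 rad and angle between the z axis of pitch_comb and the z axis of spindle, either way round below 0.1 rad), for 0.6 s.
2. the eye goes over the peg and the flap is lifted (value of joint flap above 0.4 rad and x of comb_eye in the frame of peg_stand between -0.02 and 0.02 m and z of comb_eye in the frame of peg_stand between 0.13 and 0.175 m and y of comb_eye in the frame of peg_stand between 0 and 0.08 m), for 0.02 s.
3. the flap has fallen shut with the eye inward of it on the peg (value of joint flap below 0.15 rad and x of comb_eye in the frame of peg_stand between -0.02 and 0.02 m and y of comb_eye in the frame of peg_stand between -0.05 and 0.06 m and z of comb_eye in the frame of peg_stand between 0.13 and 0.175 m), for 0.1 s.
At the end, for the whole second after the job is handed in: the comb hangs still by its eye on the peg (eye centre within 8 mm sideways of the peg and 11 to 23 mm below its axis, inward of the flap, comb within 0.25 rad of upright), and the flap hangs shut (below 0.12 rad) (x of comb_eye in the frame of peg_stand between -0.008 and 0.008 m and y of comb_eye in the frame of peg_stand between -0.045 and 0.06 m and z of comb_eye in the frame of peg_stand between 0.132 and 0.144 m and value of joint flap below 0.12 rad and angle between pitch_comb's own z axis and vertical below 0.25 rad and linear speed of pitch_comb below 0.03 m/s and angular speed of pitch_comb below 0.4 rad/s); the robot touches nothing.
It fails at once if a concrete cylinder is shifted by more than 30 mm (distance of cylinder_a from where it was at the start of the episode above 0.03 m).
It fails at once if a concrete cylinder is shifted by more than 30 mm (distance of cylinder_b from where it was at the start of the episode above 0.03 m).
It fails at once if the tin is shifted by more than 30 mm (distance of tin from where it was at the start of the episode above 0.03 m).
It fails at once if the bowl is shifted by more than 30 mm (distance of bowl from where it was at the start of the episode above 0.03 m).
It fails at once if the soil cylinder is shifted by more than 30 mm (distance of soil from where it was at the start of the episode above 0.03 m).
It also fails if it takes over 48 s, if anything falls off the work surface, if the arm or the gripper's body presses on something with over 40 N, if the wrist force passes 120 N, or if a joint passes its speed limit or range.

## Working session

There is one attempt and no reset: what is moved stays moved. The work goes in short steps, Python scripts to look and compute and a tool call to move; the robot and the scene stay as the last step left them, time stands still between calls to the robot, and variables do not carry over. Pictures are saved under pics/ and viewed, at most 10 in all, crops included, and the job is handed in when it is done.

Besides the shell and the picture viewer there is one more tool, called after "Emit:" by a JSON object that holds its "name" and its "arguments", one argument or row to a line. apply_moves: Moves the arm, as the interface text tells. Its arguments: {"type":"object","properties":{"steps":{"type":"array"},"newtons":{"type":"number"}},"required":["steps"]}

```bash
mkdir -p pics
cat > h.py <<'E'
import numpy as np,cv2
from station import robot,camera,camera_info
def grab(n):
    i=camera_info(n);p,d=camera(n);np.savez('%s.npz'%n,p=p,d=d,E=np.array(i['extrinsics']),f=240/np.tan(np.radians(i['fov_y']/2)),c=[i['cx'],i['cy']])
    return p,d,i
def cloud(n):
    z=np.load('%s.npz'%n);d=z['d'];v,u=np.mgrid[:480,:640]
    x=(u-z['c'][0])/z['f'];y=(v-z['c'][1])/z['f']
    P=np.stack([x*d,y*d,d,np.ones_like(d)],-1)@z['E'].T
    P=P[...,:3];P[d==0]=np.nan
    return z['p'],P
E
python3 - <<'E'
from h import *
for n in('scene','top'):
    p,d,i=grab(n);cv2.imwrite('pics/%s0.png'%n,p[...,::-1]);print(n,i)
print(robot.get_state())
E
```

```text
scene {'fov_y': 57.260942140960715, 'cx': 318.9165810194127, 'cy': 238.27635834829383, 'extrinsics': array([[ 0.88291636, -0.20742994,  0.42122621,  0.1439212 ],
       [-0.46939704, -0.41131748,  0.78133498, -0.69288239],
       [ 0.01118543, -0.88757577, -0.46052593,  0.57542758],
       [ 0.        ,  0.        ,  0.        ,  1.        ]])}
top {'fov_y': 55.567759681256206, 'cx': 321.32182555359543, 'cy': 237.31161026261057, 'extrinsics': array([[ 0.02096383, -0.98902146,  0.14627736,  0.36890845],
       [-0.99972657, -0.02225302, -0.00718239,  0.08908529],
       [ 0.01035865, -0.14608679, -0.98921754,  1.41688083],
       [ 0.        ,  0.        ,  0.        ,  1.        ]])}
{'t': 0.1, 'joint_positions': array([ 1.18999904e+00,  4.23752114e-01,  1.63060876e+00,  1.28989531e-05,
        1.08861940e+00, -1.90271749e-02]), 'joint_velocities': array([ 0.00072612, -0.0022471 , -0.00129693, -0.00118798,  0.00022505,
        0.00165032]), 'joint_efforts': array([-1.83937264e-04, -5.45618176e+01, -2.74324822e+01,  6.44015428e-02,
        1.87903794e-02, -2.09582589e-05]), 'eef_pos': array([0.2210149, 0.5840989, 0.238989 ]), 'tcp_rot': array([ 1.79903160e-01,  9.83684081e-01, -6.78860103e-04, -1.43377877e-04]), 'force': array([-0.73896186, -0.04571087,  0.21348029]), 'wrist_torque': array([-0.01077228, -0.04307871,  0.01300223]), 'gripper_force': 0.0, 'finger_gap': 0.08784554127675402}
```

View pics/scene0.png

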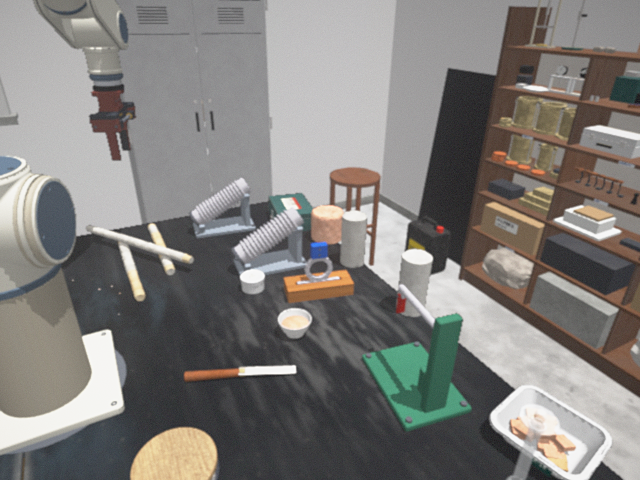

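View pics/top0.png

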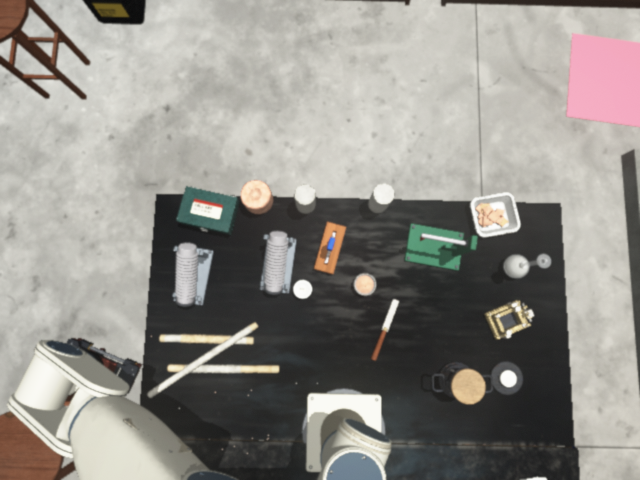

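The things that could be mistaken for the target are:
- **Cradles:** the near one is at top px (278,263), scene (268,245). The farther one is at top (188,275), scene (222,210).
- **Comb:** there is only one, in the wooden stand at top (331,247), scene (319,270). The knife at (385,330) is a distractor.
- **Peg stand:** the green one at top (435,245). The green box at (205,208) is a distractor.

I'll measure these and check the choice in a close crop.

```bash
cat > m.py <<'E'
from h import *
def rect(P,m,name):
    q=P[m][:,:2]; r=cv2.minAreaRect((q*1000).astype(np.float32)); print(name,len(q),'mean',P[m].mean(0).round(4),'rect',np.round(r[0],1),np.round(r[1],1),round(r[2],1))
def box(P,x0,x1,y0,y1,z0,z1): return (P[...,0]>x0)&(P[...,0]<x1)&(P[...,1]>y0)&(P[...,1]<y1)&(P[...,2]>z0)&(P[...,2]<z1)
def line(q):
    c=q.mean(0);return c,np.linalg.svd(q-c)[2][0]
E
python3 - <<'E'
from m import *
for n in('top','scene'):
    p,P=cloud(n);h=cv2.cvtColor(p,cv2.COLOR_RGB2HSV);H,S,V=[h[...,i].astype(int) for i in range(3)]
    print(n)
    for k,(u,v) in dict(top=dict(comb=(331,244),crad=(278,263),crad2=(188,275),peg=(440,238),ups=(474,242),base=(345,400)),scene=dict(comb=(319,249),crad=(268,245),crad2=(222,210),peg=(420,305),ups=(445,340),flap=(402,300))).get(n).items(): print(k,P[v,u].round(3))
    ok=~np.isnan(P[...,2])
    rect(P,ok&(H>100)&(H<130)&(S>150)&(V>60)&box(P,.3,1,-.3,.4,.03,.3),'blue')
    rect(P,ok&(H>3)&(H<22)&(S>120)&box(P,.3,1,-.1,.25,.024,.036),'stand top')
    g=ok&(H>60)&(H<90)&(S>100)
    rect(P,g&box(P,.3,1,-.5,0,.006,.018),'green base')
    rect(P,g&box(P,.3,1,-.5,0,.18,.2),'upr top')
img=cloud('scene')[0][180:340,180:460,::-1]
cv2.imwrite('pics/crop1.png',cv2.resize(img,None,fx=2.8,fy=2.8,interpolation=cv2.INTER_CUBIC))
E
```

```text
top
comb [0.541 0.052 0.123]
crad [0.485 0.202 0.11 ]
crad2 [0.445 0.459 0.108]
peg [ 0.561 -0.253  0.158]
ups [ 0.547 -0.338  0.186]
base [ 0.091 -0.002  0.01 ]
blue 42 mean [0.542  0.0531 0.125 ] rect [542.7  53. ] [10.4 32.3] 76.8
stand top 709 mean [0.5417 0.052  0.0297] rect [543.5  52. ] [ 59.7 150. ] 75.6
green base 1087 mean [ 0.5527 -0.2573  0.0117] rect [ 555.4 -273. ] [166.9 117.4] 81.4
upr top 28 mean [ 0.5426 -0.3342  0.189 ] rect [ 543.3 -334.1] [ 7.9 25.1] 76.9
scene
comb [0.543 0.045 0.114]
crad [0.477 0.181 0.075]
crad2 [0.446 0.453 0.065]
peg [ 0.558 -0.266  0.161]
ups [ 0.541 -0.344  0.156]
flap [ 0.567 -0.212  0.134]
blue 185 mean [0.5413 0.0452 0.1131] rect [542.   46.6] [17.  33.5] 66.4
stand top 796 mean [0.538  0.0441 0.029 ] rect [542.9  50.1] [ 65.3 150.4] 75.8
green base 3916 mean [ 0.5443 -0.281   0.0113] rect [ 550.9 -341.2] [308.5 132.7] 86.4
upr top 215 mean [ 0.5432 -0.3406  0.1878] rect [ 544.4 -338.8] [14.4 37.6] 81.8
```

View pics/crop1.png

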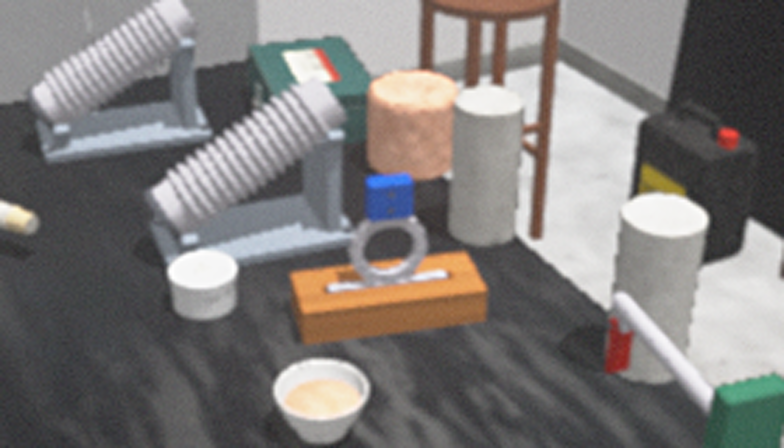

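The crop confirms the choice. The near spindle is at crop (250,155), the comb in its stand at (390,240), and the peg tip with the red flap at (620,330). Next I'll fit the poses precisely.

```bash
cat > fit.py <<'E'
from m import *
from scipy.optimize import least_squares
def spindle(P,x0=(.48,.2,0),fz=True,name=''):
    Q=P[box(P,.36,.62,.1,.28,.06,.17)]
    def fr(t):
        c,s=np.cos(t[2]),np.sin(t[2]);A=np.radians(30)
        X=np.array([c*np.cos(A),s*np.cos(A),np.sin(A)]);Y=np.array([-s,c,0]);return X,Y,np.cross(X,Y)
    def loc(t,Q):
        X,Y,Z=fr(t);d=Q-np.array([t[0],t[1],.085+t[3]]);return d@X,d@Y,d@Z
    t=np.array([*x0,0.])
    for k in range(6):
        a,b,c=loc(t,Q);r=np.hypot(b,c);m=(abs(a)<.072)&(r<(.045 if k<2 else .034))&(c>-.005)&(r>.015)
        q=Q[m]
        def res(t):
            a,b,c=loc(t,q);return np.r_[np.hypot(b,c)-.0278,(t[3]-0)*3]
        t=least_squares(res,t,loss='soft_l1',f_scale=.003).x
        # centre along axis from extent
    a,b,c=loc(t,Q);r=np.hypot(b,c);m=(r<.032)&(c>.0)
    pr=np.percentile(a[m],[.5,99.5]);print(name,len(q),'x,y,yaw deg,dz',t[:2].round(4),np.degrees(t[2]).round(2),t[3].round(4),'axial extent',pr.round(4),'rms',np.sqrt(np.mean(res(t)[:-1]**2)).round(4))
    return t
def peg(P,p,name):
    g=cv2.cvtColor(p,cv2.COLOR_RGB2HSV)
    q=P[box(P,.5,.62,-.32,-.17,.145,.18)&(g[...,1]<60)]
    c,d=line(q);d=-d if d[1]<0 else d;a=(q-c)@d;print(name,'peg',len(q),c.round(4),'dir',d.round(3),'yaw y-axis',np.degrees(np.arctan2(d[1],d[0])).round(2),'tip',(c+d*np.percentile(a,99)).round(4))
E
python3 - <<'E'
from fit import *
for n in('top','scene'):
    p,P=cloud(n);spindle(P,name=n);peg(P,p,n)
    for k,(x,y) in dict(B=(.66,-.12),A=(.66,.12),soil=(.66,.27),tin=(.43,.13),bowl=(.43,-.04)).items():
        m=box(P,x-.09,x+.09,y-.07,y+.07,.02,.15)&(cv2.cvtColor(p,cv2.COLOR_RGB2HSV)[...,1]<60 if k!='soil' else True)
        if m.sum()>20:rect(P,m,k)
E
```

```text
top 876 x,y,yaw deg,dz [0.4926 0.2112] -5.93 -0.0 axial extent [-0.0915  0.0879] rms 0.0026
top peg 182 [ 0.5579 -0.2589  0.1589] dir [ 0.163  0.987 -0.006] yaw y-axis 80.64 tip [ 0.5675 -0.2008  0.1585]
B 528 mean [ 0.6839 -0.0934  0.1128] rect [690.2 -97.1] [61.  60.8] 32.6
A 497 mean [0.6762 0.1301 0.1149] rect [644.2 122.5] [141.8 135.2] 2.1
soil 834 mean [0.686  0.2765 0.0763] rect [649.4 268.9] [179.   90.8] 14.6
tin 549 mean [0.4431 0.1592 0.0593] rect [452.9 130.4] [139.4 131. ] 89.3
bowl 144 mean [ 0.4349 -0.0572  0.0295] rect [433.8 -54.7] [60.5 64.4] 1.2
scene 1063 x,y,yaw deg,dz [0.4924 0.211 ] -5.89 0.0 axial extent [-0.0928  0.085 ] rms 0.0026
scene peg 379 [ 0.556  -0.2581  0.1578] dir [ 0.164  0.986 -0.007] yaw y-axis 80.58 tip [ 0.565  -0.2038  0.1574]
B 1394 mean [ 0.6804 -0.1135  0.0984] rect [ 689.4 -100.1] [62.6 62.2] 44.6
A 1183 mean [0.6728 0.1132 0.0854] rect [644.  118.8] [141.4 132.8] 1.9
soil 928 mean [0.6788 0.2596 0.061 ] rect [690.2 280.7] [98.9 86.9] 71.8
tin 1288 mean [0.4511 0.1711 0.0647] rect [453.2 130.4] [139.5 132.9] 89.6
bowl 587 mean [ 0.4347 -0.0555  0.0282] rect [433.  -57.3] [68.5 63.3] 63.9
```

```bash
cat > rel.py <<'E'
from h import *
from scipy.spatial.transform import Rotation as R
SP=np.array([.4925,.211,.085]);SY=np.radians(-5.9)
PT=np.array([.5665,-.2015,.155]);PY=np.radians(-9.4)
def tool(yaw,tilt=0):  # tool y along yaw heading rising by tilt; z down
    y=np.array([np.cos(yaw)*np.cos(tilt),np.sin(yaw)*np.cos(tilt),np.sin(tilt)])
    x=np.array([-np.sin(yaw),np.cos(yaw),0]);return np.stack([x,y,np.cross(x,y)],1)
def rel(p,Rt,label=''):
    s=robot.get_state();C=R.from_quat(s['tcp_rot']).as_matrix()
    rv=np.degrees(R.from_matrix(C.T@Rt).as_rotvec())
    print(label,'turn',rv.round(2),'| shift before turn',(C.T@(p-s['eef_pos'])*1000).round(1),'| shift after turn',(Rt.T@(p-s['eef_pos'])*1000).round(1))
def show():
    s=robot.get_state();print('t',round(s['t'],2),'pos',s['eef_pos'].round(4),'F',s['force'].round(1),'T',s['wrist_torque'].round(2),'gap',s['finger_gap'],'gf',s['gripper_force'],'q',s['joint_positions'].round(2))
E
python3 - <<'E'
from rel import *
rel(np.array([.5432,.0515,.16]),tool(np.radians(-14.4)),'above comb')
E
```

```text
above comb turn [-7.000e-02  6.000e-02  8.367e+01] | shift before turn [-489.8 -384.    79.5] | shift after turn [-435.7  444.5   79. ]
```

Emit:
{"name": "apply_moves", "arguments": {
  "steps": [
    {"dr":[0,0,10.5],"travel":[0,0,0],"gripper":0},
    {"dr":[0,0,10.5],"travel":[0,0,0],"gripper":0},
    {"dr":[0,0,10.5],"travel":[0,0,0],"gripper":0},
    {"dr":[0,0,10.5],"travel":[0,0,0],"gripper":0},
    {"dr":[0,0,10.5],"travel":[0,0,0],"gripper":0},
    {"dr":[0,0,10.5],"travel":[0,0,0],"gripper":0},
    {"dr":[0,0,10.5],"travel":[0,0,0],"gripper":0},
    {"dr":[0,0,10.2],"travel":[0,0,0],"gripper":0},
    {"dr":[0,0,0],"travel":[-39.6,40.4,0],"gripper":0},
    {"dr":[0,0,0],"travel":[-39.6,40.4,0],"gripper":0},
    {"dr":[0,0,0],"travel":[-39.6,40.4,0],"gripper":0},
    {"dr":[0,0,0],"travel":[-39.6,40.4,0],"gripper":0},
    {"dr":[0,0,0],"travel":[-39.6,40.4,0],"gripper":0},
    {"dr":[0,0,0],"travel":[-39.6,40.4,0],"gripper":0},
    {"dr":[0,0,0],"travel":[-39.6,40.4,0],"gripper":0},
    {"dr":[0,0,0],"travel":[-39.6,40.4,0],"gripper":0},
    {"dr":[0,0,0],"travel":[-39.6,40.4,0],"gripper":0},
    {"dr":[0,0,0],"travel":[-39.6,40.4,0],"gripper":0},
    {"dr":[0,0,0],"travel":[-39.6,40.4,0],"gripper":0},
    {"dr":[0,0,0],"travel":[0,0,0],"gripper":0}
  ]
}}

```text
t: 2.6
eef_pos: [0.5444, 0.049, 0.2394]
tcp_rot: [0.792, 0.611, 0.0, 0.0]
force: [1.0, -0.1, -0.5]
finger_gap: 0.0878
gripper_force: 0.0
```

Run:
```python
from rel import *
show()
rel(np.array([.5432,.0515,.107]),tool(np.radians(-14.4)),'comb')
p,d,i=grab('wrist');cv2.imwrite('pics/w1.png',p[...,::-1]);print(i)
```

```text
t 2.6 pos [0.5444 0.049  0.2394] F [ 1.  -0.1 -0.5] T [-0.13  0.1   0.02] gap 0.08782386490569742 gf 0.0 q [ 0.07  0.31  1.8  -0.    1.03  0.32]
comb turn [ 0.02  0.02 -0.29] | shift before turn [  2.1  -1.9 132.4] | shift after turn [  2.1  -1.8 132.4]
{'fov_y': 65.70646984690485, 'cx': 320.09409694382055, 'cy': 236.75229918286678, 'extrinsics': array([[ 9.67476158e-01, -2.43326321e-01, -6.91533450e-02,
         5.62926450e-01],
       [-2.52960398e-01, -9.29579178e-01, -2.68129798e-01,
         1.22100090e-01],
       [ 9.59527660e-04,  2.76902244e-01, -9.60897615e-01,
         3.84993376e-01],
       [ 0.00000000e+00,  0.00000000e+00,  0.00000000e+00,
         1.00000000e+00]])}
```

View pics/w1.png

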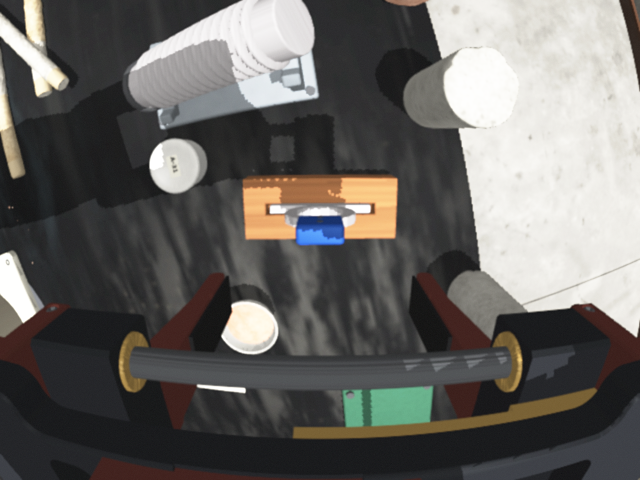

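The wrist view shows the blue grip at px (320,230), midway between the fingers, with the stand square to the jaws. I'll check the grip position with fisheye code.

```bash
cat >> h.py <<'E'
def wcloud(n='wrist'):
    z=np.load('%s.npz'%n);d=z['d'];f=240/np.radians(1)  # replaced below
    v,u=np.mgrid[:480,:640];x=u-z['c'][0];y=v-z['c'][1];r=np.hypot(x,y)+1e-9;th=r/z['f']
    t=np.tan(th);P=np.stack([x/r*t*d,y/r*t*d,d,np.ones_like(d)],-1)@z['E'].T
    P=P[...,:3];P[d==0]=np.nan;return z['p'],P
E
sed -i 's/;f=240\/np.radians(1)  # replaced below//' h.py
python3 - <<'E'
from fit import *
p,P=wcloud();h=cv2.cvtColor(p,cv2.COLOR_RGB2HSV);H,S,V=[h[...,i].astype(int) for i in range(3)]
b=(H>100)&(H<130)&(S>150)&(V>60)
rect(P,b&box(P,.4,.7,-.1,.2,.12,.132),'grip top');rect(P,b&box(P,.4,.7,-.1,.2,.05,.2),'grip')
rect(P,(H>3)&(H<22)&(S>120)&box(P,.4,.7,-.05,.15,.024,.036),'stand')
spindle(P)
E
```

```text
grip top 1007 mean [0.5445 0.052  0.125 ] rect [544.7  51.3] [16.  35.3] 75.4
grip 1240 mean [0.5448 0.0532 0.1222] rect [544.7  51.5] [16.4 35.3] 75.4
stand 5736 mean [0.5393 0.0568 0.0305] rect [544.7  51.2] [ 60.5 150.5] 75.8
 8711 x,y,yaw deg,dz [0.4902 0.2105] -5.71 -0.0 axial extent [-0.0884  0.0897] rms 0.0017
```

Emit:
{"name": "apply_moves", "arguments": {
  "steps": [
    {"dr":[0,0,0],"travel":[2.4,-0.3,30],"gripper":0},
    {"dr":[0,0,0],"travel":[0,0,40],"gripper":0},
    {"dr":[0,0,0],"travel":[0,0,40],"gripper":0},
    {"dr":[0,0,0],"travel":[0,0,22],"gripper":0},
    {"dr":[0,0,0],"travel":[0,0,0],"gripper":0},
    {"dr":[0,0,0],"travel":[0,0,0],"gripper":1},
    {"dr":[0,0,0],"travel":[0,0,0],"gripper":1},
    {"dr":[0,0,0],"travel":[0,0,0],"gripper":1},
    {"dr":[0,0,0],"travel":[0,0,0],"gripper":1},
    {"dr":[0,0,0],"travel":[0,0,0],"gripper":1},
    {"dr":[0,0,0],"travel":[0,0,0],"gripper":1}
  ],
  "newtons": 40
}}

```text
t: 4.03
eef_pos: [0.5436, 0.0543, 0.1078]
tcp_rot: [0.79, 0.613, 0.0, 0.0]
force: [0.8, -0.7, 1.0]
finger_gap: 0.0357
gripper_force: 40.0
```

```bash
python3 -c "
from rel import *
show()"
```

```text
t 4.03 pos [0.5436 0.0543 0.1078] F [ 0.8 -0.7  1. ] T [-0.13 -0.15  0.01] gap 0.035723290522729836 gf 39.99810755252838 q [ 0.08  0.5   1.89 -0.    0.75  0.33]
```

Emit:
{"name": "apply_moves", "arguments": {
  "steps": [
    {"dr":[0,0,0],"travel":[0,0,-15],"gripper":1},
    {"dr":[0,0,0],"travel":[0,0,-30],"gripper":1},
    {"dr":[0,0,0],"travel":[0,0,-50],"gripper":1},
    {"dr":[0,0,0],"travel":[0,0,-50],"gripper":1},
    {"dr":[0,0,0],"travel":[0,0,-45],"gripper":1},
    {"dr":[0,0,0],"travel":[0,0,0],"gripper":1},
    {"dr":[0,0,0],"travel":[0,0,0],"gripper":1}
  ]
}}

```text
t: 4.9
eef_pos: [0.5424, 0.0543, 0.2972]
tcp_rot: [0.79, 0.613, -0.001, -0.0]
force: [-0.1, -0.4, -2.0]
finger_gap: 0.0362
gripper_force: 40.0
```

```bash
cat > meas.py <<'E'
from fit import *
from rel import *
def meas():
    s=robot.get_state();C=R.from_quat(s['tcp_rot']).as_matrix();T=s['eef_pos']
    for n in('wrist','scene','top'):
        grab(n);p,P=wcloud() if n=='wrist' else cloud(n);L=(P-T)@C*1000
        h=cv2.cvtColor(p,cv2.COLOR_RGB2HSV);H,S,V=[h[...,i].astype(int) for i in range(3)]
        m=(H>100)&(H<130)&(S>150)&(V>60)&(np.abs(L-[0,0,0]).max(-1)<60)
        print(n,m.sum(),'blue min/max',np.percentile(L[m],[2,98],axis=0).round(1).tolist() if m.sum() else 0)
        k=(np.abs(L[...,0])<25)&(np.abs(L[...,1])<55)&(L[...,2]>30)&(L[...,2]<115)
        if k.sum()>20:
            q=L[k];print('  leaf',k.sum(),np.percentile(q,[2,50,98],axis=0).round(1).tolist(),'xfit(y,z)',np.linalg.lstsq(np.c_[q[:,1:],np.ones(len(q))],q[:,0],rcond=None)[0].round(3))
            z=q[:,2]; b=z>78; print('  bottom part y-range',np.percentile(q[b][:,1],[1,99]).round(1) if b.sum() else 0,'x med',np.median(q[b][:,0]) if b.sum() else 0)
E
python3 - <<'E'
from meas import *
show();meas()
E
```

```text
t 4.9 pos [0.5424 0.0543 0.2972] F [-0.1 -0.4 -2. ] T [-0.05  0.06 -0.06] gap 0.03617927378174646 gf 39.99778926372528 q [0.08 0.24 1.75 0.   1.15 0.33]
wrist 5023 blue min/max [[-8.8, -17.3, -18.8], [5.7, 16.4, 10.7]]
  leaf 3984 [[-6.2, -45.0, 42.7], [0.7, 0.2, 74.7], [1.5, 46.1, 95.2]] xfit(y,z) [ 1.000e-03  3.600e-02 -3.147e+00]
  bottom part y-range [-46.3  47.6] x med 1.0337151414519234
scene 108 blue min/max [[-12.9, -16.1, -16.4], [-4.8, 14.2, 12.2]]
  leaf 745 [[-9.6, -46.9, 32.6], [-6.7, -1.1, 79.1], [-0.7, 44.3, 97.7]] xfit(y,z) [-1.000e-03 -1.200e-02 -5.553e+00]
  bottom part y-range [-48.9  47.1] x med -6.882957382180841
top 0 blue min/max 0
```

```bash
sed -i 's/^SP=.*/SP=np.array([.4915,.2108,.085]);SY=np.radians(-5.8)/' rel.py
cat >> rel.py <<'E'
OFF=np.array([-.0027,0,.0998])
def seat(h,ax=0):  # comb origin at radial h, axial ax
    Rt=tool(SY,np.radians(30));return SP+Rt@np.array([0,ax,-h])-Rt@OFF,Rt
E
python3 - <<'E'
from rel import *
p,Rt=seat(.065);print(p);rel(p,Rt,'hover')
E
```

```text
[0.40979468 0.22181322 0.22772099]
hover turn [-30.13   2.31  -8.42] | shift before turn [ 129.3 -169.8   68.7] | shift after turn [ 153.3 -162.9  -15.3]
```

Emit:
{"name": "apply_moves", "arguments": {
  "steps": [
    {"dr":[-10.04,0.77,-2.81],"travel":[0,0,0],"gripper":1},
    {"dr":[-10.04,0.77,-2.81],"travel":[0,0,0],"gripper":1},
    {"dr":[-10.04,0.77,-2.81],"travel":[0,0,0],"gripper":1},
    {"dr":[0,0,0],"travel":[0,0,-15.3],"gripper":1},
    {"dr":[0,0,0],"travel":[30.7,-32.6,0],"gripper":1},
    {"dr":[0,0,0],"travel":[30.7,-32.6,0],"gripper":1},
    {"dr":[0,0,0],"travel":[30.7,-32.6,0],"gripper":1},
    {"dr":[0,0,0],"travel":[30.7,-32.6,0],"gripper":1},
    {"dr":[0,0,0],"travel":[30.6,-32.6,0],"gripper":1},
    {"dr":[0,0,0],"travel":[0,0,0],"gripper":1},
    {"dr":[0,0,0],"travel":[0,0,0],"gripper":1},
    {"dr":[0,0,0],"travel":[0,0,0],"gripper":1}
  ]
}}

```text
t: 6.55
eef_pos: [0.4122, 0.2214, 0.2299]
tcp_rot: [0.717, 0.646, 0.175, 0.193]
force: [-0.5, 0.0, -2.0]
finger_gap: 0.0358
gripper_force: 40.0
```

Run:
```python
from rel import *
from meas import *
show();p,Rt=seat(.065);rel(p,Rt,'hover err');meas()
s=robot.get_state();C=R.from_quat(s['tcp_rot']).as_matrix();T=s['eef_pos']
z=np.load('wrist.npz');img=z['p'];cv2.imwrite('pics/w2.png',img[...,::-1])
for n in('wrist','scene'):
    p,P=wcloud() if n=='wrist' else cloud(n);spindle(P,name=n)
    L=((P-T)@C*1000)
    # ridge profile in tool frame: distance from spindle axis, using tool-frame points
    Sx=Rt
    d=(P-SP)@Rt; r=np.hypot(d[...,0],d[...,2]); 
    m=(r<.036)&(r>.018)&(abs(d[...,1])<.055)
    a=L[...,1][m];rr=r[m]*1000
    # phase by projecting r on exp(2pi i y/10)
    ph=np.mean((rr-rr.mean())*np.exp(2j*np.pi*a/10));print(n,m.sum(),'amp',abs(ph),'crest at tool y =',np.angle(ph)/(2*np.pi)*10,'groove at +5')
    bins=np.arange(-30,30,1.);idx=np.digitize(a,bins);print([round(float(np.median(rr[idx==k])),1) if (idx==k).sum()>3 else None for k in range(1,len(bins))])
```

```text
t 6.55 pos [0.4122 0.2214 0.2299] F [-0.5  0.  -2. ] T [-0.04  0.5  -0.  ] gap 0.035844802456002973 gf 39.9984347820282 q [ 0.69  0.1   2.23 -0.75  0.56  1.4 ]
hover err turn [ 0.22  0.05 -0.15] | shift before turn [ 0.2 -3.2  0.6] | shift after turn [ 0.2 -3.1  0.7]
wrist 4969 blue min/max [[-8.1, -17.0, -19.1], [5.9, 16.7, 10.5]]
  leaf 4026 [[-6.1, -45.1, 42.3], [1.0, 0.5, 74.5], [1.9, 46.2, 94.4]] xfit(y,z) [ 1.000e-03  3.800e-02 -2.963e+00]
  bottom part y-range [-46.4  47.3] x med 1.400099022177597
scene 183 blue min/max [[-13.5, -15.9, -17.8], [-4.8, 15.3, 11.9]]
  leaf 587 [[-9.8, -46.1, 32.5], [-6.2, -1.5, 77.8], [-0.7, 44.3, 96.7]] xfit(y,z) [-1.10e-02 -5.00e-03 -5.75e+00]
  bottom part y-range [-48.8  46.4] x med -6.252717620112357
top 0 blue min/max 0
  leaf 61 [[-6.4, 12.0, 39.9], [-3.1, 30.7, 75.9], [1.6, 48.7, 95.0]] xfit(y,z) [ 0.086 -0.04  -2.924]
  bottom part y-range [ 8.9 49.2] x med -5.458947564990428
wrist 9038 x,y,yaw deg,dz [0.4916 0.2103] -6.2 0.0 axial extent [-0.0921  0.0868] rms 0.0021
wrist 7006 amp 1.3381984386562724 crest at tool y = 2.0552607541259773 
[... 200 characters left out ...]
29.6, 30.3, 28.9, 27.3, 25.9, 25.3, 25.3, 25.8, 26.5, 28.6, 30.0, 30.3, 29.3, 27.1, 25.4, 25.4, 25.2, 25.4, 26.7, 28.9, 30.1, 29.9, 28.9, 27.5, 25.6, 25.3, 25.3, 25.2]
scene 1073 x,y,yaw deg,dz [0.4923 0.2112] -5.6 -0.0 axial extent [-0.0923  0.0851] rms 0.0025
scene 1024 amp 1.2932697192592395 crest at tool y = 0.5777751518398739 groove at +5
[29.8, 29.8, 28.4, 27.3, 25.9, 24.3, 24.4, 27.2, 26.5, 28.5, 30.1, 29.2, 28.3, 27.6, 25.2, 26.0, 24.4, 25.7, 27.8, 28.6, 30.0, 29.8, 27.6, 26.5, 25.9, 24.9, 25.1, 25.9, 28.3, 29.6, 29.6, 29.2, 28.6, 27.1, 23.8, 24.5, 23.5, 25.7, 26.7, 29.6, 29.7, 30.0, 28.6, 25.4, 24.8, 24.8, 25.0, 26.2, 27.2, 29.9, 29.4, 30.0, 27.6, 27.7, 24.4, 25.0, 25.1, 25.9, 27.6]
```

View pics/w2.png

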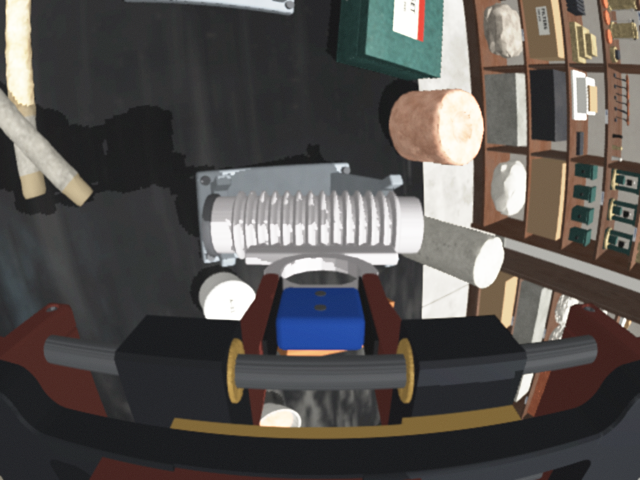

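The wrist view shows the comb hovering over the near spindle, with the grip at (320,318) and the rings at (315,222). Both cameras put the nearest groove phase about -3.3 mm along tool y.

Emit:
{"name": "apply_moves", "arguments": {
  "steps": [
    {"dr":[0,0,0],"travel":[0.2,-3.3,0],"gripper":1},
    {"dr":[0,0,0],"travel":[0,0,10],"gripper":1},
    {"dr":[0,0,0],"travel":[0,0,10],"gripper":1},
    {"dr":[0,0,0],"travel":[0,0,9],"gripper":1},
    {"dr":[0,0,0],"travel":[0,0,4],"gripper":1},
    {"dr":[0,0,0],"travel":[0,0,2],"gripper":1},
    {"dr":[0,0,0],"travel":[0,0,0],"gripper":1},
    {"dr":[0,0,0],"travel":[0,0,0],"gripper":1}
  ]
}}

```text
t: 7.7
eef_pos: [0.4257, 0.2208, 0.1974]
tcp_rot: [0.716, 0.647, 0.175, 0.193]
force: [-0.4, -0.3, -1.6]
finger_gap: 0.0359
gripper_force: 40.0
```

```bash
cat >> rel.py <<'E'
def where():
    s=robot.get_state();C=R.from_quat(s['tcp_rot']).as_matrix();Rt=tool(SY,np.radians(30))
    d=Rt.T@(s['eef_pos']+C@OFF-SP)*1000;print('t',round(s['t'],2),'comb y,x,h mm',d[0].round(2),d[1].round(2),(-d[2]).round(2),'Ftool',(C.T@s['force']).round(1),'Ttool',(C.T@s['wrist_torque']).round(2),'rot err',np.degrees(R.from_matrix(Rt.T@C).as_rotvec()).round(2))
E
python3 -c "
from rel import *
where()"
```

```text
t 7.7 comb y,x,h mm 0.72 -1.05 30.75 Ftool [-0.4 -1.1  1.2] Ttool [ 0.54 -0.03 -0.03] rot err [-0.2   0.06  0.01]
```

Emit:
{"name": "apply_moves", "arguments": {
  "steps": [
    {"dr":[0,0,0],"travel":[-0.7,0.4,1],"gripper":1},
    {"dr":[0,0,0],"travel":[0,0,1],"gripper":1},
    {"dr":[0,0,0],"travel":[0,0,1],"gripper":1},
    {"dr":[0,0,0],"travel":[0,0,0],"gripper":1},
    {"dr":[0,0,0],"travel":[0,0,0],"gripper":1}
  ]
}}

```text
t: 8.32
eef_pos: [0.4274, 0.2198, 0.1947]
tcp_rot: [0.716, 0.647, 0.175, 0.193]
force: [-0.3, -1.1, -2.7]
finger_gap: 0.0358
gripper_force: 40.0
```

```bash
python3 -c "
from rel import *
where()"
```

```text
t 8.32 comb y,x,h mm -0.14 -0.83 27.56 Ftool [-1.1 -1.5  2.2] Ttool [ 0.48 -0.09 -0.06] rot err [-0.18  0.03  0.01]
```

Emit:
{"name": "apply_moves", "arguments": {
  "steps": [
    {"dr":[0,0,0],"travel":[0,0,1],"gripper":1},
    {"dr":[0,0,0],"travel":[0,0,1],"gripper":1},
    {"dr":[0,0,0],"travel":[0,0,0],"gripper":1},
    {"dr":[0,0,0],"travel":[0,0,0],"gripper":1}
  ]
}}

```text
t: 8.82
eef_pos: [0.4284, 0.2197, 0.193]
tcp_rot: [0.716, 0.647, 0.175, 0.193]
force: [0.1, -0.2, -2.7]
finger_gap: 0.036
gripper_force: 40.0
```

```bash
python3 -c "
from rel import *
where()"
```

```text
t 8.82 comb y,x,h mm -0.14 -0.8 25.55 Ftool [-0.2 -1.3  2.4] Ttool [ 0.49 -0.07 -0.01] rot err [-0.18  0.03  0.01]
```

Emit:
{"name": "apply_moves", "arguments": {
  "steps": [
    {"dr":[0,0,0],"travel":[0,0,0.5],"gripper":1},
    {"dr":[0,0,0],"travel":[0,0,0.5],"gripper":1},
    {"dr":[0,0,0],"travel":[0,0,0],"gripper":1},
    {"dr":[0,0,0],"travel":[0,0,0],"gripper":1}
  ]
}}

```text
t: 9.32
eef_pos: [0.429, 0.2197, 0.1924]
tcp_rot: [0.716, 0.647, 0.175, 0.193]
force: [-3.9, -0.2, 5.6]
finger_gap: 0.0355
gripper_force: 40.0
```

```bash
python3 -c "
from rel import *
where();from meas import *
meas()"
```

```text
t 9.32 comb y,x,h mm -0.04 -0.61 24.79 Ftool [-0.6 -0.5 -6.8] Ttool [ 0.81 -0.24 -0.14] rot err [-0.2   0.05  0.01]
wrist 4991 blue min/max [[-8.4, -17.0, -19.1], [5.9, 16.8, 10.3]]
  leaf 10418 [[-21.1, -53.0, 47.9], [2.9, -0.1, 97.8], [23.0, 53.3, 113.2]] xfit(y,z) [-1.0000e-03  2.8800e-01 -2.0506e+01]
  bottom part y-range [-54.2  54.4] x med 8.686794631408699
scene 167 blue min/max [[-13.5, -16.0, -18.0], [-5.3, 15.2, 11.2]]
  leaf 953 [[-24.4, -51.2, 34.9], [-7.5, -1.7, 91.2], [0.1, 49.9, 111.6]] xfit(y,z) [-0.    -0.217  8.5  ]
  bottom part y-range [-53.8  52.8] x med -9.555752776772312
top 0 blue min/max 0
  leaf 361 [[-24.5, -51.4, 56.4], [-8.1, 25.0, 101.5], [21.9, 53.7, 112.9]] xfit(y,z) [  0.2     0.056 -14.603]
  bottom part y-range [-53.1  54.5] x med -10.986874003428724
```

The comb is in contact at about 24.8 mm with almost no side force, so it is seated in the grooves. I'll hold it with a slight press.

Emit:
{"name": "apply_moves", "arguments": {
  "steps": [
    {"dr":[0,0,0],"travel":[0,0,0.4],"gripper":1},
    {"dr":[0,0,0],"travel":[0,0,0],"gripper":1},
    {"dr":[0,0,0],"travel":[0,0,0],"gripper":1},
    {"dr":[0,0,0],"travel":[0,0,0],"gripper":1},
    {"dr":[0,0,0],"travel":[0,0,0],"gripper":1},
    {"dr":[0,0,0],"travel":[0,0,0],"gripper":1},
    {"dr":[0,0,0],"travel":[0,0,0],"gripper":1},
    {"dr":[0,0,0],"travel":[0,0,0],"gripper":1},
    {"dr":[0,0,0],"travel":[0,0,0],"gripper":1},
    {"dr":[0,0,0],"travel":[0,0,0],"gripper":1},
    {"dr":[0,0,0],"travel":[0,0,0],"gripper":1},
    {"dr":[0,0,0],"travel":[0,0,0],"gripper":1}
  ]
}}

```text
t: 10.98
eef_pos: [0.4292, 0.2197, 0.1924]
tcp_rot: [0.716, 0.647, 0.175, 0.193]
force: [-8.3, -0.5, 11.0]
finger_gap: 0.0356
gripper_force: 40.0
```

Run:
```python
from rel import *
where();show()
p,P=cloud('scene');cv2.imwrite('pics/s2.png',cv2.resize(p[170:290,200:400,::-1],None,fx=4,fy=4,interpolation=cv2.INTER_CUBIC))
```

```text
t 10.97 comb y,x,h mm -0.02 -0.42 24.63 Ftool [ -1.3  -1.6 -13.6] Ttool [ 0.94 -0.37 -0.08] rot err [-0.23  0.05  0.02]
t 10.97 pos [0.4292 0.2197 0.1924] F [-8.3 -0.5 11. ] T [-0.27  0.97 -0.12] gap 0.035605180168503406 gf 40.00220060348511 q [ 0.66  0.2   2.24 -0.89  0.46  1.52]
```

View pics/s2.png

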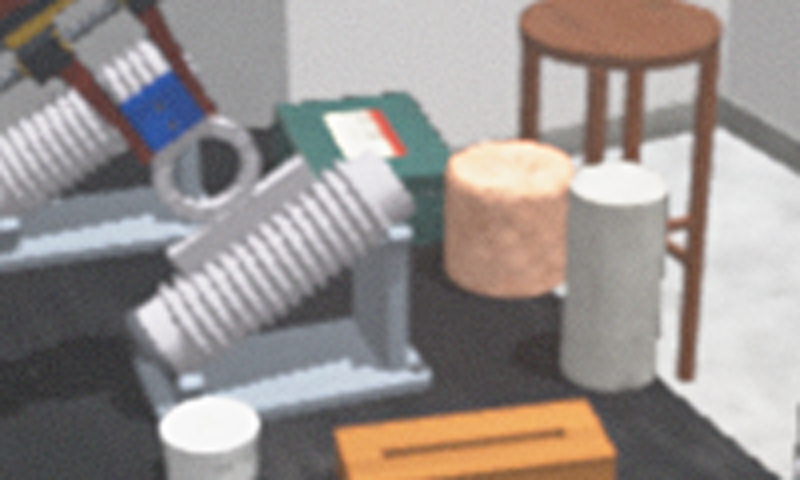

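The picture shows the comb's leaf lying flat along the spindle (crop (240,215)). Now I'll back off along the tool, level the comb and go to the peg.

Emit:
{"name": "apply_moves", "arguments": {
  "steps": [
    {"dr":[0,0,0],"travel":[0,0,-10],"gripper":1},
    {"dr":[0,0,0],"travel":[0,0,-30],"gripper":1},
    {"dr":[0,0,0],"travel":[0,0,-45],"gripper":1},
    {"dr":[0,0,0],"travel":[0,0,-45],"gripper":1},
    {"dr":[10,0,0],"travel":[0,0,0],"gripper":1},
    {"dr":[10,0,0],"travel":[0,0,0],"gripper":1},
    {"dr":[10,0,0],"travel":[0,0,0],"gripper":1},
    {"dr":[0,0,0],"travel":[0,0,0],"gripper":1},
    {"dr":[0,0,0],"travel":[0,0,0],"gripper":1}
  ]
}}

```text
t: 12.1
eef_pos: [0.3635, 0.2252, 0.3034]
tcp_rot: [0.742, 0.67, 0.004, 0.006]
force: [-0.6, -0.2, -1.4]
finger_gap: 0.036
gripper_force: 40.0
```

```bash
cat >> rel.py <<'E'
EYE=np.array([-.0026,0,.0458])
def hang(inward,z):  # eye centre 'inward' m from tip, at height z
    Rt=tool(PY);a=Rt[:,0].copy();e=PT-a*inward;e[2]=z;return e-Rt@EYE,Rt
E
python3 - <<'E'
from rel import *
show();
for z in(.2,.150):
    p,Rt=hang(-.05,z);print(p.round(4));rel(p,Rt,'pre peg')
E
```

```text
t 12.1 pos [0.3635 0.2252 0.3034] F [-0.6 -0.2 -1.4] T [-0.04  0.08  0.03] gap 0.03601364749044466 gf 39.999133944511414 q [ 0.53  0.04  1.98 -0.01  1.11  0.64]
[ 0.5751 -0.1496  0.2458]
pre peg turn [0.85 0.12 3.51] | shift before turn [-351.   248.1   62.1] | shift after turn [-335.2  270.    57.6]
[ 0.5751 -0.1496  0.1958]
pre peg turn [0.85 0.12 3.51] | shift before turn [-350.8  247.3  112.1] | shift after turn [-335.2  270.   107.6]
```

Emit:
{"name": "apply_moves", "arguments": {
  "steps": [
    {"dr":[0.85,0.1,3.5],"travel":[0,0,0],"gripper":1},
    {"dr":[0,0,0],"travel":[-41.9,33.8,0],"gripper":1},
    {"dr":[0,0,0],"travel":[-41.9,33.8,0],"gripper":1},
    {"dr":[0,0,0],"travel":[-41.9,33.8,0],"gripper":1},
    {"dr":[0,0,0],"travel":[-41.9,33.8,0],"gripper":1},
    {"dr":[0,0,0],"travel":[-41.9,33.8,0],"gripper":1},
    {"dr":[0,0,0],"travel":[-41.9,33.8,0],"gripper":1},
    {"dr":[0,0,0],"travel":[-41.9,33.8,0],"gripper":1},
    {"dr":[0,0,0],"travel":[-41.9,33.8,0],"gripper":1},
    {"dr":[0,0,0],"travel":[0,0,30],"gripper":1},
    {"dr":[0,0,0],"travel":[0,0,30],"gripper":1},
    {"dr":[0,0,0],"travel":[0,0,0],"gripper":1},
    {"dr":[0,0,0],"travel":[0,0,0],"gripper":1},
    {"dr":[0,0,0],"travel":[0,0,0],"gripper":1}
  ]
}}

```text
t: 13.85
eef_pos: [0.577, -0.1487, 0.245]
tcp_rot: [0.762, 0.647, 0.0, 0.0]
force: [0.5, 0.8, -1.7]
finger_gap: 0.0356
gripper_force: 40.0
```

Run:
```python
from meas import *
show();p,Rt=hang(-.05,.15);rel(p,Rt,'pre');meas()
for n in('top','scene'):
    p,P=cloud(n);peg(P,p,n)
# comb ring in scene, tool frame centre
s=robot.get_state();C=R.from_quat(s['tcp_rot']).as_matrix()
p,P=cloud('scene');L=(P-s['eef_pos'])@C*1000
m=(abs(L[...,0]+2.6)<12)&(abs(L[...,1])<36)&(L[...,2]>16)&(L[...,2]<74)
q=L[m];print('ring y,z range',np.percentile(q,[1,99],axis=0).round(1).tolist())
# colour mask of ring pixels -> outer fit
cv2.imwrite('pics/s3.png',cv2.resize(p[200:400,300:500,::-1],None,fx=3,fy=3,interpolation=cv2.INTER_CUBIC))
```

```text
t 13.85 pos [ 0.577  -0.1487  0.245 ] F [ 0.5  0.8 -1.7] T [-0.07  0.06 -0.01] gap 0.03556067958262188 gf 39.9990838766098 q [-0.27  0.37  1.69  0.    1.07 -0.11]
pre turn [ 0.07 -0.01  0.08] | shift before turn [-1.2 -1.8 49.1] | shift after turn [-1.2 -1.8 49.2]
wrist 5023 blue min/max [[-8.7, -17.3, -18.9], [5.8, 16.4, 10.5]]
  leaf 4013 [[-6.1, -45.7, 42.3], [0.9, 0.2, 74.7], [1.7, 45.6, 94.6]] xfit(y,z) [ 1.000e-03  3.800e-02 -3.049e+00]
  bottom part y-range [-46.9  46.8] x med 1.2596797149802559
scene 258 blue min/max [[-12.5, -15.6, -17.1], [-2.7, 14.9, 12.4]]
  leaf 936 [[-8.9, -48.9, 32.4], [-6.4, -2.6, 77.2], [0.2, 43.3, 98.4]] xfit(y,z) [-4.000e-03 -1.500e-02 -4.797e+00]
  bottom part y-range [-50.2  46.3] x med -6.564429655287178
top 0 blue min/max 0
top peg 43 [ 0.5606 -0.2567  0.1596] dir [ 0.221  0.975 -0.016] yaw y-axis 77.25 tip [ 0.5681 -0.2235  0.1591]
scene peg 380 [ 0.556  -0.2585  0.1578] dir [ 0.164  0.986 -0.004] yaw y-axis 80.54 tip [ 0.565  -0.2043  0.1576]
ring y,z range [[-9.1, -32.0, 16.8], [1.5, 28.4, 73.2]]
```

View pics/s3.png

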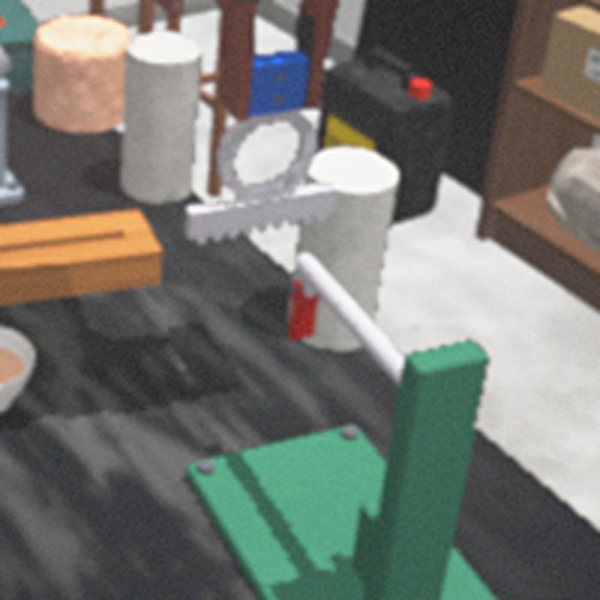

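The view shows the comb hanging free outward of the peg tip, with the eye at (268,155) and the tip and flap at (303,265). It clears cylinder B. Next I'll descend and go in.

Emit:
{"name": "apply_moves", "arguments": {
  "steps": [
    {"dr":[0,0,0],"travel":[-1.2,0,20],"gripper":1},
    {"dr":[0,0,0],"travel":[0,0,20],"gripper":1},
    {"dr":[0,0,0],"travel":[0,0,9],"gripper":1},
    {"dr":[0,0,0],"travel":[0,0,0],"gripper":1},
    {"dr":[0,0,0],"travel":[-10,0,0],"gripper":1},
    {"dr":[0,0,0],"travel":[-10,0,0],"gripper":1},
    {"dr":[0,0,0],"travel":[-10,0,0],"gripper":1},
    {"dr":[0,0,0],"travel":[-10,0,0],"gripper":1},
    {"dr":[0,0,0],"travel":[-5,0,0],"gripper":1},
    {"dr":[0,0,0],"travel":[0,0,0],"gripper":1},
    {"dr":[0,0,0],"travel":[0,0,0],"gripper":1}
  ]
}}

```text
t: 15.38
eef_pos: [0.5687, -0.1943, 0.1942]
tcp_rot: [0.762, 0.647, -0.0, -0.001]
force: [-1.0, -0.3, -2.3]
finger_gap: 0.0355
gripper_force: 40.0
```

Run:
```python
from meas import *
show();p,Rt=hang(.065,.15);rel(p,Rt,'final')
p,d,i=grab('scene')
cv2.imwrite('pics/s4.png',cv2.resize(p[200:340,320:500,::-1],None,fx=4,fy=4,interpolation=cv2.INTER_CUBIC))
```

```text
t 15.38 pos [ 0.5687 -0.1943  0.1942] F [-1.  -0.3 -2.3] T [-0.05  0.08 -0.02] gap 0.0355374098327533 gf 39.99901056289673 q [-0.35  0.44  1.72  0.    0.98 -0.19]
final turn [-0.09 -0.05  0.04] | shift before turn [-69.8  -1.1  -1.7] | shift after turn [-69.8  -1.   -1.6]
```

View pics/s4.png

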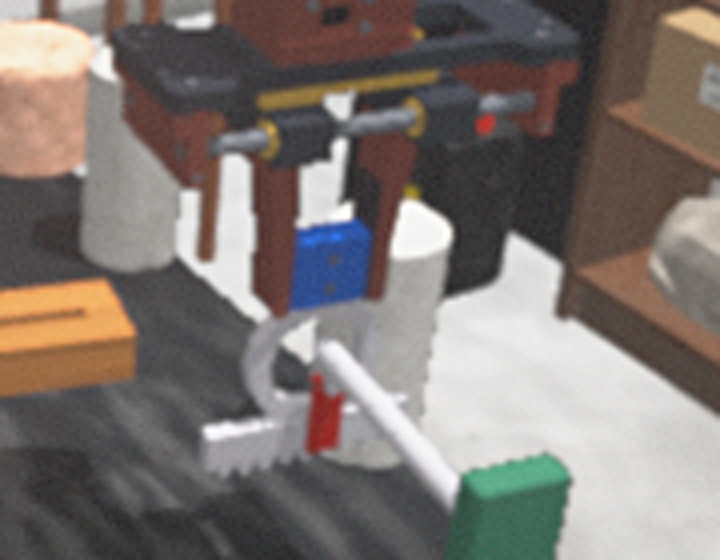

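The peg tip, at crop (325,355), is centred in the hole and the flap hangs just inward of the rim. I'll carry on inward.

Emit:
{"name": "apply_moves", "arguments": {
  "steps": [
    {"dr":[0,0,0],"travel":[-7,-0.5,-1],"gripper":1},
    {"dr":[0,0,0],"travel":[-7,0,0],"gripper":1},
    {"dr":[0,0,0],"travel":[-7,0,0],"gripper":1},
    {"dr":[0,0,0],"travel":[-7,0,0],"gripper":1},
    {"dr":[0,0,0],"travel":[-7,0,0],"gripper":1},
    {"dr":[0,0,0],"travel":[-7,0,0],"gripper":1},
    {"dr":[0,0,0],"travel":[-7,0,0],"gripper":1},
    {"dr":[0,0,0],"travel":[-7,0,0],"gripper":1},
    {"dr":[0,0,0],"travel":[-7,0,0],"gripper":1},
    {"dr":[0,0,0],"travel":[-7,0,0],"gripper":1},
    {"dr":[0,0,0],"travel":[0,0,0],"gripper":1},
    {"dr":[0,0,0],"travel":[0,0,0],"gripper":1},
    {"dr":[0,0,0],"travel":[0,0,0],"gripper":1},
    {"dr":[0,0,0],"travel":[0,0,0],"gripper":1}
  ]
}}

```text
t: 17.18
eef_pos: [0.5569, -0.2633, 0.1952]
tcp_rot: [0.762, 0.647, -0.0, -0.001]
force: [-0.3, -0.6, -1.9]
finger_gap: 0.0356
gripper_force: 40.0
```

Run:
```python
from meas import *
show();p,Rt=hang(.065,.139);rel(p,Rt,'final')
p,d,i=grab('scene')
cv2.imwrite('pics/s5.png',cv2.resize(p[200:340,320:500,::-1],None,fx=4,fy=4,interpolation=cv2.INTER_CUBIC))
```

```text
t 17.18 pos [ 0.5569 -0.2633  0.1952] F [-0.3 -0.6 -1.9] T [-0.08  0.02  0.01] gap 0.035565876710362994 gf 39.998947978019714 q [-0.46  0.46  1.68  0.    1.   -0.3 ]
final turn [-0.08 -0.04  0.05] | shift before turn [ 0.1 -0.6 10.4] | shift after turn [ 0.1 -0.6 10.4]
```

View pics/s5.png

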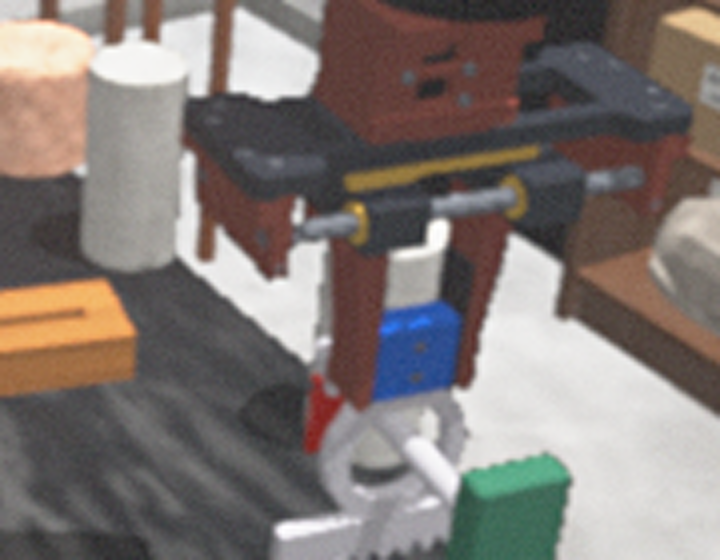

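The flap is shut behind the comb at (322,410), and the peg runs through the eye. Now I'll lower until the rim touches.

Emit:
{"name": "apply_moves", "arguments": {
  "steps": [
    {"dr":[0,0,0],"travel":[0,0,4],"gripper":1},
    {"dr":[0,0,0],"travel":[0,0,3],"gripper":1},
    {"dr":[0,0,0],"travel":[0,0,2],"gripper":1},
    {"dr":[0,0,0],"travel":[0,0,0.7],"gripper":1},
    {"dr":[0,0,0],"travel":[0,0,0],"gripper":1},
    {"dr":[0,0,0],"travel":[0,0,0],"gripper":1},
    {"dr":[0,0,0],"travel":[0,0,0],"gripper":1}
  ]
}}

```text
t: 18.1
eef_pos: [0.5569, -0.2635, 0.1856]
tcp_rot: [0.762, 0.647, -0.0, -0.001]
force: [0.6, 0.6, -2.8]
finger_gap: 0.036
gripper_force: 40.0
```

```bash
python3 -c "
from rel import *
show()"
```

```text
t 18.1 pos [ 0.5569 -0.2635  0.1856] F [ 0.6  0.6 -2.8] T [-0.01  0.06 -0.02] gap 0.03597671783248003 gf 39.99883711338043 q [-0.46  0.47  1.69  0.    0.98 -0.3 ]
```

Emit:
{"name": "apply_moves", "arguments": {
  "steps": [
    {"dr":[0,0,0],"travel":[0,0,0.5],"gripper":1},
    {"dr":[0,0,0],"travel":[0,0,0.5],"gripper":1},
    {"dr":[0,0,0],"travel":[0,0,0],"gripper":1},
    {"dr":[0,0,0],"travel":[0,0,0],"gripper":1}
  ]
}}

```text
t: 18.6
eef_pos: [0.5569, -0.2635, 0.1847]
tcp_rot: [0.762, 0.647, -0.0, -0.001]
force: [0.0, -0.5, -0.0]
finger_gap: 0.036
gripper_force: 40.0
```

```bash
python3 -c "
from rel import *
show()"
```

```text
t 18.6 pos [ 0.5569 -0.2635  0.1847] F [ 0.  -0.5 -0. ] T [-0.02  0.18 -0.05] gap 0.03601353547540158 gf 39.999661445617676 q [-0.46  0.48  1.69  0.    0.98 -0.3 ]
```

Emit:
{"name": "apply_moves", "arguments": {
  "steps": [
    {"dr":[0,0,0],"travel":[0,0,0.2],"gripper":1},
    {"dr":[0,0,0],"travel":[0,0,0],"gripper":1},
    {"dr":[0,0,0],"travel":[0,0,0],"gripper":1},
    {"dr":[0,0,0],"travel":[0,0,0],"gripper":0.55},
    {"dr":[0,0,0],"travel":[0,0,0],"gripper":0.5},
    {"dr":[0,0,0],"travel":[0,0,0],"gripper":0.4},
    {"dr":[0,0,0],"travel":[0,0,0],"gripper":0.2},
    {"dr":[0,0,0],"travel":[0,0,0],"gripper":0},
    {"dr":[0,0,0],"travel":[0,0,0],"gripper":0},
    {"dr":[0,0,0],"travel":[0,0,0],"gripper":0},
    {"dr":[0,0,0],"travel":[0,0,0],"gripper":0}
  ],
  "newtons": 4
}}

```text
t: 19.98
eef_pos: [0.5568, -0.2634, 0.1843]
tcp_rot: [0.762, 0.647, -0.0, -0.001]
force: [0.1, -0.0, 0.5]
finger_gap: 0.0877
gripper_force: 0.0
```

```bash
python3 -c "
from rel import *
show()
from meas import meas
meas()"
```

```text
t 19.98 pos [ 0.5568 -0.2634  0.1843] F [ 0.1 -0.   0.5] T [-0.07  0.05  0.03] gap 0.08768891068476875 gf 0.0 q [-0.46  0.48  1.69  0.    0.98 -0.3 ]
wrist 4979 blue min/max [[-8.7, -21.7, -19.8], [5.8, 12.9, 10.8]]
  leaf 3730 [[-6.1, -36.8, 32.1], [0.9, 14.3, 68.7], [1.8, 52.8, 95.3]] xfit(y,z) [-0.     0.014 -1.222]
  bottom part y-range [-39.6  52.9] x med 1.1243332719770631
scene 403 blue min/max [[-12.0, -23.9, -18.2], [0.6, 9.2, 13.2]]
  leaf 815 [[-8.3, -39.5, 31.1], [-6.3, -9.2, 77.5], [0.6, 29.8, 99.6]] xfit(y,z) [-0.016 -0.009 -5.115]
  bottom part y-range [-40.9  27.6] x med -6.348248981986078
top 0 blue min/max 0
  leaf 134 [[-5.7, -38.4, 33.6], [1.2, 1.0, 72.5], [3.0, 52.5, 97.8]] xfit(y,z) [-0.018 -0.024  2.35 ]
  bottom part y-range [-41.2  50.9] x med 1.3693289830576312
```

Emit:
{"name": "apply_moves", "arguments": {
  "steps": [
    {"dr":[0,0,0],"travel":[0,0,-15],"gripper":0},
    {"dr":[0,0,0],"travel":[0,0,-25],"gripper":0},
    {"dr":[0,0,0],"travel":[0,0,-40],"gripper":0},
    {"dr":[0,0,0],"travel":[0,0,-40],"gripper":0},
    {"dr":[0,0,0],"travel":[0,0,0],"gripper":0},
    {"dr":[0,0,0],"travel":[0,0,0],"gripper":0},
    {"dr":[0,0,0],"travel":[0,0,0],"gripper":0},
    {"dr":[0,0,0],"travel":[0,0,0],"gripper":0}
  ]
}}

```text
t: 21.12
eef_pos: [0.5566, -0.2634, 0.3032]
tcp_rot: [0.762, 0.647, -0.001, -0.002]
force: [0.3, 0.1, -0.2]
finger_gap: 0.0881
gripper_force: 0.0
```

```bash
cat > tilt.py <<'E'
from meas import *
def tilt():
    t=robot.get_state()['t'];grab('scene');p,P=cloud('scene');h=cv2.cvtColor(p,cv2.COLOR_RGB2HSV);H,S,V=[h[...,i].astype(int) for i in range(3)]
    Rt=tool(PY);L=(P-PT)@Rt*1000
    b=(H>100)&(H<130)&(S>150)&(V>60)&(np.abs(L).max(-1)<120)
    k=(abs(L[...,0]+65)<15)&(abs(L[...,1])<60)&(L[...,2]>45)&(L[...,2]<80)
    r=(S>150)&((H<6)|(H>174))&(np.abs(L).max(-1)<70)
    print('t',round(t,2),'grip y,z',L[b].mean(0).round(1),'leaf',k.sum(),L[k].mean(0).round(1),'leaf slope dz/dy',np.polyfit(L[k][:,1],L[k][:,2],1)[0].round(3),'grip slope',np.polyfit(L[b][:,1],L[b][:,2],1)[0].round(3),'red z',np.percentile(L[r],[2,98],axis=0).round(1).tolist() if r.sum() else 0)
E
python3 - <<'E'
from tilt import *
for i in range(6): tilt()
E
```

```text
t 21.12 grip y,z [-71.1  -7.4 -34.9] leaf 440 [-68.5  -9.6  57.5] leaf slope dz/dy -0.084 grip slope -0.066 red z [[-11.9, -5.8, 10.0], [-8.1, 6.8, 45.6]]
t 21.18 grip y,z [-71.1  -7.4 -34.8] leaf 450 [-68.5  -9.3  57.3] leaf slope dz/dy -0.09 grip slope -0.054 red z [[-11.6, -5.3, 11.7], [-7.5, 7.3, 45.4]]
t 21.23 grip y,z [-71.1  -7.4 -34.8] leaf 441 [-68.5  -9.8  57.6] leaf slope dz/dy -0.085 grip slope -0.06 red z [[-12.0, -5.6, 14.0], [-8.0, 7.4, 44.6]]
t 21.27 grip y,z [-71.1  -7.6 -34.8] leaf 441 [-68.4  -9.5  57.6] leaf slope dz/dy -0.086 grip slope -0.058 red z [[-11.7, -5.8, 14.6], [-8.4, 6.8, 44.8]]
t 21.32 grip y,z [-71.1  -7.5 -34.9] leaf 442 [-68.4  -9.5  57.6] leaf slope dz/dy -0.084 grip slope -0.068 red z [[-12.2, -5.6, 13.9], [-7.7, 6.9, 45.9]]
t 21.38 grip y,z [-71.1  -7.3 -34.8] leaf 445 [-68.5  -9.4  57.4] leaf slope dz/dy -0.087 grip slope -0.057 red z [[-12.0, -5.8, 10.0], [-8.0, 6.8, 46.3]]
```

Run:
```python
from tilt import *
from scipy.optimize import least_squares
p,P=cloud('scene');L=(P-PT)@tool(PY)*1000
h=cv2.cvtColor(p,cv2.COLOR_RGB2HSV)
m=(abs(L[...,0]+68)<10)&(abs(L[...,1])<45)&(L[...,2]>-20)&(L[...,2]<38)&(h[...,1]<70)
q=L[m][:,1:];r=np.hypot(*(q-[0,16]).T);q=q[r>15]
f=least_squares(lambda c:np.hypot(*(q-c).T)-26.5,[0,16],loss='soft_l1',f_scale=2);print(len(q),'ring centre y, z below axis',f.x.round(2),'rms',np.sqrt(np.mean(f.fun**2)).round(2))
tilt()
for n in('scene','top'):
    if n=='top':grab(n)
    pp,Q=cloud(n);peg(Q,pp,n)
cv2.imwrite('pics/s6.png',cv2.resize(p[190:350,320:500,::-1],None,fx=3.5,fy=3.5,interpolation=cv2.INTER_CUBIC))
```

```text
448 ring centre y, z below axis [ 0.73 15.25] rms 3.91
t 21.43 grip y,z [-71.1  -7.5 -34.8] leaf 441 [-68.4  -9.7  57.6] leaf slope dz/dy -0.087 grip slope -0.058 red z [[-11.7, -5.7, 10.1], [-8.4, 7.3, 45.4]]
scene peg 455 [ 0.5537 -0.2659  0.1573] dir [ 0.147  0.989 -0.009] yaw y-axis 81.54 tip [ 0.563  -0.2036  0.1567]
top peg 147 [ 0.5604 -0.2448  0.1584] dir [0.156 0.988 0.014] yaw y-axis 81.03 tip [ 0.5674 -0.2004  0.159 ]
```

View pics/s6.png

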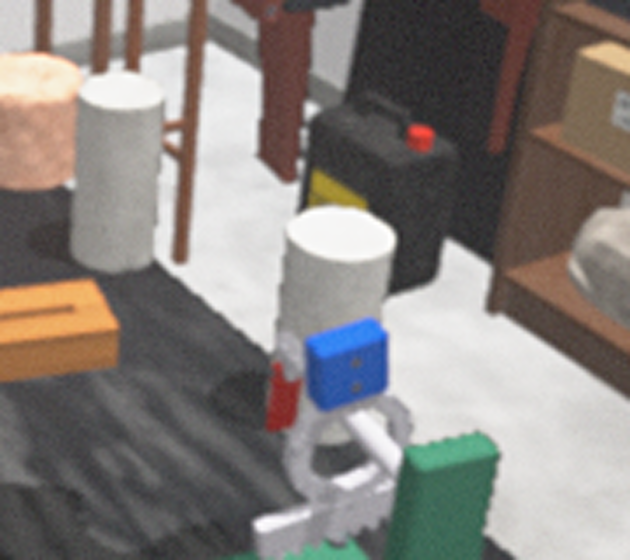

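The comb hangs still on the peg, about 0.1 rad off upright. Its eye is centred under the axis, about 15 mm below it. The flap at (283,395) is shut and the gripper is clear, so I'm handing the job in.

```bash
python3 -c "
from rel import *
print(robot.close_job())"
```

```text
the job is handed in; nothing more can be done
None
```

I seated the comb in the near spindle's thread and held it there for over a second, then hung it on the green stand's peg with the flap shut behind it; the job was handed in at about 21.5 s, and no verdict came back.

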